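# Seat a taper-shank arbor, then free its sleeve with the drift

## Robot

A 7-joint arm with a two-finger parallel gripper is mounted at the origin on a cart in front of the work surface, level with it; the furniture and walls round the work are solid. World frame = base frame: x ahead of the robot, y to its left, z up, the work surface at z = 0. Lengths are in m, angles in rad, forces in N, time in s.
With the tool pointing down it reaches from about 0.425 to 0.925 m from the base axis. Payload 6.8 kg.
Tool frame: the origin (TCP) lies at the very end of the fingers, on their centre line; the grasp point (between the pads) lies 19 mm behind it; z points along the fingers, y is the line along which they close (so a half turn about z gives the same grasp; the last joint's range is limited). The gripper opens to 85 mm and grips with 20 to 120 N. Pads are 22 mm wide; open, the fingers measure 114 mm over their backs; the gripper's body (76 mm by 85 mm) begins 54 mm behind the grasp point. The pads swing forward as they close: fully open they stand 13 mm farther back than shut.
Start: joints at [-1.457, 0.477, 0.022, 1.555, -0.011, 1.109, -0.083], TCP at [0.148, 0.658, 0.231] pointing down, gripper open.
Joint ranges: [-2.96, 2.96], [-0.34, 2.1], [-1.41, 1.46], [0.24, 2.44], [-1.37, 4.51], [0.17, 1.92], [-2.96, 2.96]. Speed limits (rad/s): [2.39, 2.39, 3.14, 3.14, 3.14, 3.14, 3.14].

## Interface

Orientations are given as a rotation vector (axis times angle).
In Python, from bench import get_obs, viewer, r gives the robot as it stands. The module is installed in compiled form; this text tells all that it offers.
- The arm moves only by the tool play_rows, never from a script. Its argument "commands" is a list that holds one entry, the list of rows, each a list of 5 numbers: the gripper's target within -1 to 1 (shut at 1, half-way at 0, fully open at -1), then the shift along the tool's x, y, z scaled (see below), then the turn about the tool's z scaled (see below). A call has 1 to 12 rows; each row is the pose to reach, as a shift and turn from the pose commanded when the call began, along the tool's axes at that moment; what a row does not reach only later rows make up. The controller multiplies each number of a shift by 0.2 m and each number of a turn by pi/2 rad. A row lasts 1/12 s, in which the tool goes at most 41.7 mm and 7.16 degrees, less where a joint would pass 70% of its speed; a pose out of reach is approached as far as the arm can. A call with a number of a shift or a turn outside -1 to 1 is refused whole. A call with a gripper value outside its range is refused whole. The fingers move at their own pace and stop on an object; "grip_force" is the grip in N (left out, the last holds). Time passes only in rows, so rows that repeat a pose let the fingers close. It gives the time, the measured TCP pose, the force, the opening and the grip force at its end, in the units of the state.
- get_obs(): the state, without advancing time (a new reading comes with each control period).
- viewer.grab_frame(name): name is "side" or "top" or "wrist"; returns a dict with "pixels" (420x560x3 uint8, red, green, blue), "fovy" (degrees; the focal length in pixels is half the picture's height over the tangent of half this angle, whatever the lens; pixels are square), "cx", "cy" (the principal point, pixels), "world_to_cam" (4x4, takes a point from world to camera coordinates); the wrist camera has in their place "hand_eye" (4x4, takes a point from camera to tool coordinates, whose origin is the TCP and whose axes are the flange's). Camera axes: x right, y up, looking along -z (the intrinsics and any distortion apply to the point x, -y, -z); pixel columns grow to the right and rows downward; lengths in m; the calibration is good to about 2 mm. A picture is of the moment at which its call begins: read the wrist's pose just before it. There is no depth.
- r.hand_in(): hands the job in; it is judged then, once.
Trained networks look in a picture, given as the dict that the camera call returned (one of the last four; its "shot" number tells which), for a name from the list of things; names that differ only in an ending like _2 or _b are one class to them, and where a whole thing is asked for, a point or a joint stands for the part that bears it (a point fixed in the world has none). Each returns a list of dicts, best first, with "score" (0 to 1); they miss things now and then, are a little off and sometimes report something else, mostly with a low value. They report only what shows in the picture. A call takes as long as a camera call. They do not tell look-alikes from the thing itself.
- viewer.trace(picture, thing): "pixels" (420x560 bool, what is visible of it) and "rect" ([left, top, right, bottom] in pixels, round what is visible of it).
The state is a dict: "clock": time; "joints": joint angles; "qvel": joint speeds; "tau": joint torques, N m; "tcp_pos": TCP position; "orientation": TCP orientation; "contact_force": force on the tool from outside, world axes, zero at the start; "moment": the same for the moment, N m; "grip_width": finger opening in m; "gripper_force": force on a finger pad.
Only numpy, scipy, OpenCV 4.12 (cv2) and the standard library are available. Lean on these libraries where they do the work, as an engineer would, in place of code of your own. Each camera call takes 0.05 s, during which the arm holds its last target. There are 200 camera calls.

## Task

Prove the fit of the arbor: take it from its wooden stand, put its taper shank into the bright sleeve of the spindle socket, twist it under a light push until its tang drops into the hidden driver, press it and the sleeve fully home (collar down on the sleeve, flange down on the housing) and let go. Then free the sleeve with the wooden-handled drift: push the blade through the cross slot until the sleeve has risen 6 mm or so with the arbor in it, and leave them so, the drift still in the slot. Never force anything, and leave everything else on the bench where it is.

Things in the scene. Friction and masses are not known exactly. Their poses are not given: they have to be found in the camera images.
- arbor: Steel taper-shank arbor, 116 mm tall, about 0.35 kg, at first standing in the wooden stand. Origin at the middle of the tang's lower end, z up along the arbor, x along the tang's width. Flat tang 18 (x) x 8 (y) mm, z 0 to 16; round shank widening from 20 mm across (z 18) to 28 mm (z 60); dark collar 38 mm across, z 60 to 68; then the head.
- arbor_head (a point): Where to grip the arbor (arbor z 89): its head has two flats, 30 (arbor x) x 14 (arbor y) mm, z 68 to 102, parallel to the flats of the tang. Above it a brass screw stub 12 mm across, up to z 116.
- arbor_collar (a point): Centre of the underside of the arbor's collar (arbor z 60). It lies on the sleeve's rim when the arbor is fully in the sleeve.
- socket: Fixed spindle socket. Origin on the bench, on its axis; z up. Blue base 90 (x) x 100 (y) x 14 mm; dark steel block 50 x 56 mm, up to z 49, with a cross slot along the socket's x; above it a dark round housing, 52 mm across, top at z 97. In the housing slides the bright taper sleeve, which takes the arbor. Pushing the arbor with over 35 N spoils it.
- seat (a joint): Height of the taper sleeve above home, m: 0 home (its 54 mm flange down on the housing), 0.010 at most; 0.006 to 0.007 at the start. It is tight: moves only under some 15 N either way (less the weight of what it carries, when going down), and stays where it is left.
- sleeve_rim (a point): Centre of the sleeve's rim, the top of its bright flange (socket z 104 when home; it rises and falls with the sleeve). The taper bore below it narrows from 30 to 22 mm, with 1 mm play all round an arbor that is fully in. With the sleeve home and the arbor fully in, the arbor's origin is at socket z 44.
- sleeve_driver (a point): On the sleeve's axis, 47 mm below its rim, out of sight: top of the driver, a stiff disc 6 mm thick with a through slot 10.5 mm wide for the tang, at an unknown angle up to 0.5 rad either way of the socket's x axis (this point's axes do not show it). The tang fits either way round. Out of line it stops here, 13 mm short of fully in; find the angle by twisting under some 5 to 8 N.
- socket_slot (a point): Middle of the cross slot's floor (z 25), on the socket's axis. The slot runs along the socket's x, 50 mm long, open at both ends, 14 mm wide up to z 32, 27 mm wide above, roof at z 49. The sleeve's foot, a round stud 12 mm across, ends 8 mm above this floor when the sleeve is home.
- drift: Drift (wedge) lying on the bench, 0.06 kg: wooden grip 60 (x) x 15 (y) x 26 mm with brass ferrule, smooth steel blade 10 mm wide along +x to its tip at x 132. Flat underside at z 0; the blade's top rises evenly from 5 mm at the tip to 25 mm at the grip (1 in 5). Origin at the underside of the grip's middle; grip it there across its 15 mm width.
- drift_tip (a point): Tip of the drift's blade, at its underside. The drift slides on the slot's floor, from either end. With the grip's middle some 120 mm from the socket's axis the blade meets the foot of a sleeve that is home; each 5 mm farther lifts it 1 mm: about 5 mm at 92, 6 to 7 mm at 85; near 72 mm it jams. Driving takes 7 to 15 N along the slot; 30 N is too much. It stays where it is left.
- stand: Fixed wooden stand for the arbor: base 76 mm and top plate 66 mm square on brass posts, top at z 78 with a hole of 33 mm in which the arbor hangs by its collar with 2 mm play. Origin at the middle of its underside.
- ring_stick: Bystander: white tapered ring stick, 200x24x24 mm; leave alone.
- polish_pot: Bystander: pot with red lid, 62 mm across, 48 high; leave alone.
- parts_tin: Bystander: small hinged tin, 64x94x24 mm; leave alone.
- flux_pot: Bystander: pot with black lid, 49 mm across, 52 high; leave alone.
Mind the look-alikes: they are no part of the job. Leave any orange look-alike of the arbor alone.

How it is judged:
On the way, in this order (a step that is already met when the one before it is completed fails the run):
1. the arbor is fully in the sleeve (collar within 3 mm of its rim) and the sleeve is home (within 1.2 mm), and the arbor is let go (value of joint seat below 0.0012 m and distance between arbor_collar and sleeve_rim below 0.003 m and angle between arbor's own z axis and vertical below 0.08 rad and contact force between the fingers and arbor below 0.1 N), for 0.3 s.
2. with the drift in the slot, the sleeve has been raised at least 4.5 mm, the arbor in it and not held (value of joint seat above 0.0045 m and distance between arbor_collar and sleeve_rim below 0.003 m and angle between arbor's own z axis and vertical below 0.08 rad and contact force between the fingers and arbor below 0.1 N and horizontal distance between drift_tip and socket below 0.07 m and z of drift_tip in the frame of socket between 0.022 and 0.032 m), for 0.2 s.
At the end, for the whole second after the job is handed in: The sleeve stands at least 4.5 mm above home with the arbor fully in it (collar within 3 mm of the rim, upright within 0.08 rad); the drift's tip is in the cross slot, on its floor, within 70 mm of the socket's axis; both are at rest (all of step 2 and linear speed of each of arbor, drift below 0.02 m/s); the robot touches nothing.
It fails at once if the arbor is forced: the contact forces on it from socket and sleeve add up to more than 80 N (contact force between arbor and socket above 80 N).
It fails at once if the drift is driven so hard that the contact forces on it from socket and sleeve add up to more than 110 N (contact force between drift and socket above 110 N).
It fails at once if a bystander is moved more than 20 mm (distance of any of ring_stick, polish_pot, parts_tin, flux_pot from where it was at the start of the episode above 0.02 m).
It also fails if it takes over 67 s, if anything falls off the work surface, if the arm or the gripper's body presses on something with over 40 N, if the wrist force passes 120 N, or if a joint passes its speed limit or range.

## Working session

There is one attempt and no reset: what is moved stays moved. The work goes in short steps, Python scripts to look and compute and a tool call to move; the robot and the scene stay as the last step left them, time stands still between calls to the robot, and variables do not carry over. Pictures are saved under pics/ and viewed, at most 10 in all, crops included, and the job is handed in when it is done.

Besides the shell and the picture viewer there is one more tool, called as a command line: name --argument value ..., lists and objects as JSON in quotes. play_rows: Moves the arm, as the interface text tells. Shifts and turns lie within -1 to 1; 1 stands for 0.2 m of shift or pi/2 rad of turn. Its arguments: {"type":"object","properties":{"commands":{"type":"array","items":{"type":"array","items":{"type":"array","items":{"type":"number","minimum":-1,"maximum":1}}}},"grip_force":{"type":"number"}},"required":["commands"]}

```bash
mkdir -p pics; cat > h.py <<'E'
import numpy as np, cv2
from bench import get_obs, viewer, r
from scipy.spatial.transform import Rotation as R
def st():
    o=get_obs(); print('t',round(o['clock'],2),'tcp',np.round(o['tcp_pos'],4),'rv',np.round(o['orientation'],3),'F',np.round(o['contact_force'],1),'w',round(o['grip_width'],4)); return o
def K(p):
    f=210/np.tan(np.radians(p['fovy'])/2); return f,p['cx'],p['cy']
def w2c(p,o=None):
    if 'world_to_cam' in p: return np.array(p['world_to_cam'])
    T=np.eye(4);T[:3,:3]=R.from_rotvec(o['orientation']).as_matrix();T[:3,3]=o['tcp_pos']
    return np.linalg.inv(T@np.array(p['hand_eye']))
def proj(p,X,o=None):
    f,cx,cy=K(p);c=(w2c(p,o)@np.append(X,1))[:3]; return cx+f*c[0]/-c[2], cy-f*c[1]/-c[2]
def back(p,u,v,z,o=None):
    f,cx,cy=K(p);M=np.linalg.inv(w2c(p,o));d=M[:3,:3]@np.array([(u-cx)/f,-(v-cy)/f,-1]);c=M[:3,3]
    return c+d*(z-c[2])/d[2]
def save(p,n): cv2.imwrite('pics/'+n,cv2.cvtColor(p['pixels'],cv2.COLOR_RGB2BGR))
E
python3 - <<'E'
from h import *
o=st()
for n in ['top','side']:
    p=viewer.grab_frame(n); save(p,n+'1.png'); print(n,p.keys(),p['fovy'],p['cx'],p['cy'])
    M=np.linalg.inv(w2c(p)); print(np.round(M,3).tolist())
    for t in ['arbor','socket','drift','stand','ring_stick','polish_pot','parts_tin','flux_pot']:
        for d in viewer.trace(p,t)[:3]: 
            ys,xs=np.nonzero(d['pixels']); print(t,round(d['score'],2),np.round(d['rect']),np.round([xs.mean(),ys.mean()],1))
E
```

```text
t 0.0 tcp [0.1484 0.6579 0.2303] rv [-3.480e-01 -3.122e+00  3.000e-03] F [ 0.5  0.4 -0.5] w 0.0851
top dict_keys(['pixels', 'fovy', 'cx', 'cy', 'world_to_cam', 'shot']) 43.26731691979191 270.60986203614664 211.64175477472025
[[-0.023, 0.998, -0.065, 0.457], [-1.0, -0.023, -0.009, -0.038], [-0.01, 0.065, 0.998, 1.43], [0.0, 0.0, 0.0, 1.0]]
arbor 0.71 [378. 222. 396. 236.] [386.7 229.3]
arbor 0.58 [330. 203. 361. 228.] [340.6 216.5]
arbor 0.52 [339. 207. 351. 221.] [345.5 213.4]
socket 0.91 [247. 216. 284. 263.] [263.5 238.7]
stand 0.68 [330. 201. 360. 231.] [341.8 215.9]
ring_stick 0.89 [244. 171. 314. 187.] [277.7 177.6]
ring_stick 0.29 [219. 263. 262. 296.] [243.  279.4]
polish_pot 0.91 [317. 141. 339. 168.] [326.4 152.6]
polish_pot 0.15 [146. 232. 208. 239.] [174.2 234.2]
parts_tin 0.8 [222. 265. 264. 297.] [242.4 279.1]
flux_pot 0.81 [308. 175. 331. 192.] [320.  182.1]
side dict_keys(['pixels', 'fovy', 'cx', 'cy', 'world_to_cam', 'shot']) 44.17056443553743 275.94024710145504 214.53652245075133
[[0.983, 0.112, -0.146, 0.344], [-0.184, 0.559, -0.809, -1.128], [-0.009, 0.822, 0.57, 0.88], [0.0, 0.0, 0.0, 1.0]]
arbor 0.59 [268. 290. 286. 332.] [277.6 309.7]
arbor 0.54 [278. 250. 294. 292.] [286.2 267.4]
socket 0.84 [230. 207. 272. 264.] [249.7 235.1]
drift 0.48 [194. 219. 229. 250.] [210.4 233.7]
stand 0.88 [266. 260. 307. 306.] [287.5 283.8]
stand 0.27 [240. 207. 262. 219.] [249.1 213.3]
ring_stick 0.85 [298. 225. 328. 271.] [309.2 239.8]
polish_pot 0.71 [335. 255. 360. 282.] [348.2 267.5]
parts_tin 0.75 [194. 222. 225. 249.] [209.5 233.6]
parts_tin 0.73 [228. 209. 274. 260.] [249.5 235. ]
flux_pot 0.75 [310. 253. 328. 279.] [315.3 265.8]
```

```bash
ls pics; nproc
```

```text
side1.png
top1.png
4
```

```bash
python3 - <<'E'
import cv2
a=cv2.imread('pics/top1.png')[120:320,130:420]; b=cv2.imread('pics/side1.png')[150:350,100:390]
cv2.imwrite('pics/t2.png',cv2.resize(a,(800,552),interpolation=cv2.INTER_CUBIC)); cv2.imwrite('pics/s2.png',cv2.resize(b,(800,552),interpolation=cv2.INTER_CUBIC))
E
```

```text
(no output)
```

View pics/t2.png

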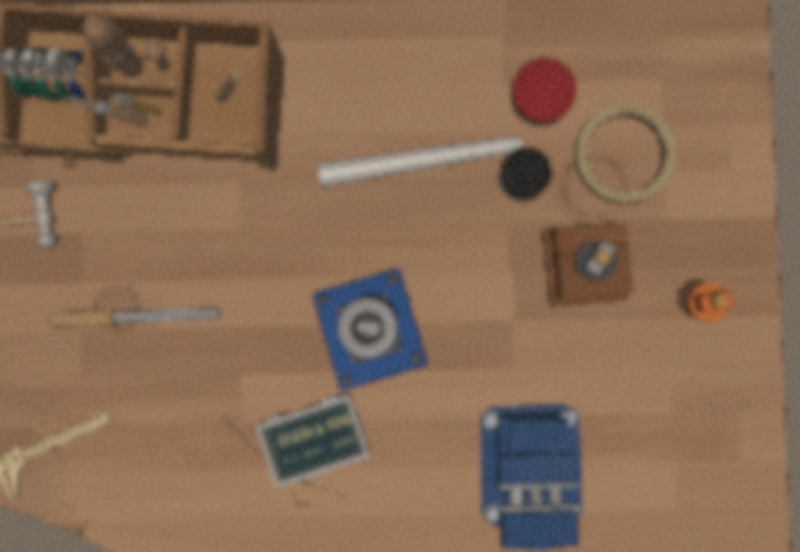

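View pics/s2.png

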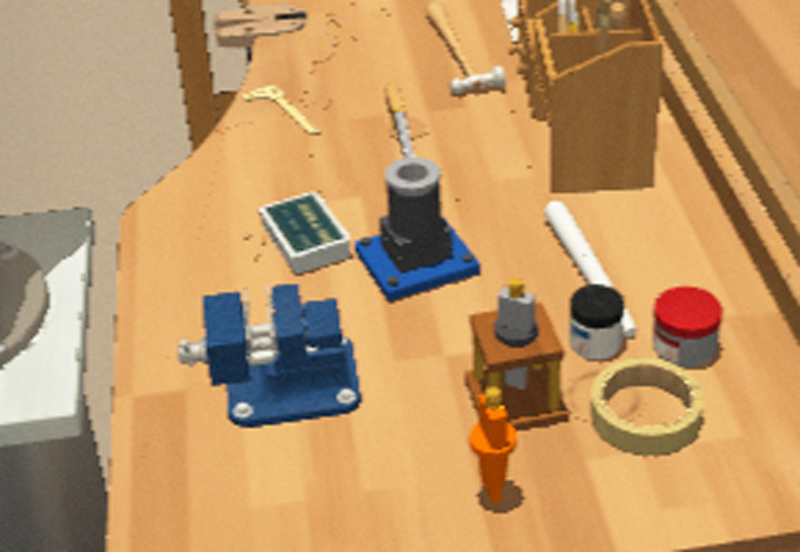

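The top crop shows two candidates. The grey arbor is in the wooden stand at about (598,258), and an orange look-alike stands at (708,301). The grey one hanging in the stand fits the description, and the side crop at (515,315) confirms it. The socket is at (368,327), with its short side (x) running roughly along image right and up. The drift lies at (50–220,315) with its tip to the right.

```bash
python3 - <<'E'
from h import *
p=viewer.grab_frame('top')
c=lambda u,v,z: np.round(back(p,130+u*.3625,120+v*.3625,z),4)
print('arbor',c(598,259,.105),'stand', c(590,264,.078))
print('socket rim',c(367,327,.11),'corners',[c(*q,.014).tolist() for q in [(315,293),(400,270),(427,365),(342,390)]])
print('drift grip',c(52,320,.02),c(112,317,.02),'tip',c(220,313,.004))
ps=viewer.grab_frame('side')
print('side arbor', np.round(back(ps,100+515*.3625,150+318*.3625,.091),3),'rim',np.round(back(ps,100+413*.3625,150+173*.3625,.11),3))
o=get_obs(); print(R.from_rotvec(o['orientation']).as_matrix().round(3)); 
pw=viewer.grab_frame('wrist'); print(np.round(pw['hand_eye'],3).tolist(),pw['fovy'])
E
```

```text
arbor [ 0.5333 -0.2175  0.105 ] stand [ 0.5304 -0.2136  0.078 ]
socket rim [ 0.4764 -0.0066  0.11  ] corners [[0.5119, 0.0455, 0.014], [0.5323, -0.0375, 0.014], [0.4398, -0.0614, 0.014], [0.4176, 0.0212, 0.014]]
drift grip [0.4915 0.3    0.02  ] [0.493  0.2419 0.02  ] tip [0.4949 0.1393 0.004 ]
side arbor [ 0.533 -0.218  0.091] rim [ 0.475 -0.013  0.11 ]
[[-0.975  0.22   0.   ]
 [ 0.22   0.975 -0.   ]
 [-0.    -0.    -1.   ]]
[[0.0, 0.956, 0.295, 0.075], [1.0, -0.0, -0.0, 0.0], [0.0, 0.295, -0.956, -0.143], [0.0, 0.0, 0.0, 1.0]] 60.331831727710515
```

play_rows --commands '[[[-1,-0.44,-0.24,-0.1,0],[-1,-0.88,-0.47,-0.2,0],[-1,-0.88,-0.47,-0.2,0],[-1,-0.88,-0.47,-0.2,0],[-1,-0.88,-0.47,-0.2,0],[-1,-0.88,-0.47,-0.2,0]]]'

```text
clock: 1.55
tcp_pos: [0.3085, 0.5223, 0.2735]
orientation: [0.366, 3.115, 0.001]
contact_force: [1.1, -0.2, -0.1]
grip_width: 0.0857
gripper_force: 0.0
```

play_rows --commands '[[[-1,-0.88,-0.47,0,0],[-1,-0.88,-0.47,0,0],[-1,-0.88,-0.47,0,0],[-1,-0.88,-0.47,0,0],[-1,-0.88,-0.47,0,0],[-1,-0.88,-0.47,0,0]]]'

```text
clock: 2.05
tcp_pos: [0.4573, 0.3906, 0.2717]
orientation: [0.366, 3.116, -0.004]
contact_force: [-0.4, -0.3, -0.4]
grip_width: 0.0852
gripper_force: 0.0
```

play_rows --commands '[[[-1,-0.22,-0.98,0,0.1],[-1,-0.22,-0.98,0,0.15],[-1,-0.22,-0.98,0,0.15],[-1,-0.22,-0.98,0,0.15],[-1,-0.22,-0.98,0,0.15],[-1,-0.22,-0.98,0,0.15]]]'

```text
clock: 2.55
tcp_pos: [0.4506, 0.1893, 0.2715]
orientation: [0.727, 3.056, -0.003]
contact_force: [-0.9, -0.8, -1.4]
grip_width: 0.0852
gripper_force: 0.0
```

```bash
cat >> h.py <<'E'
def go(x,y,z,yaw=None):
    "shift (scaled) from the present pose to world x,y,z and tool-x heading yaw (deg)"
    o=st(); M=R.from_rotvec(o['orientation']).as_matrix(); d=M.T@(np.array([x,y,z])-o['tcp_pos'])/.2
    a=np.degrees(np.arctan2(M[1,0],M[0,0])); print('yaw',round(a,2),'shift',np.round(d,3), 'turn',None if yaw is None else round(((a-yaw+180)%360-180)/90,3),'q7',round(o['joints'][6],2))
E
python3 -c "
from h import *
go(.53,-.215,.25,138)"
```

```text
t 2.55 tcp [0.4506 0.1893 0.2715] rv [ 7.270e-01  3.056e+00 -3.000e-03] F [-0.9 -0.8 -1.4] w 0.0852
yaw 153.25 shift [-1.264 -1.626  0.112] turn 0.169 q7 0.62
```

```bash
python3 -c "
from h import *
o=get_obs();p=viewer.grab_frame('wrist');save(p,'w1.png')
for d in viewer.trace(p,'drift')[:2]:
    ys,xs=np.nonzero(d['pixels']); print(d['score'],d['rect'],xs.mean(),ys.mean())
"
```

```text
0.67 [264.0, 147.4, 394.4, 218.2] 337.341713699333 180.1549512570549
```

View pics/w1.png

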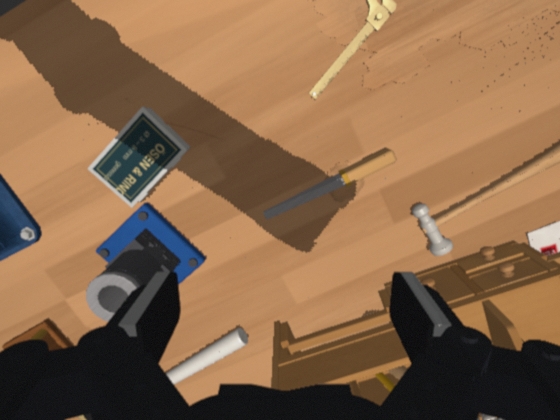

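play_rows --commands '[[[-1,-0.5,-0.8,0,0.05],[-1,-0.5,-0.8,0,0.08],[-1,-0.5,-0.8,0,0.08],[-1,-0.5,-0.8,0,0.08],[-1,-0.5,-0.8,0,0.08],[-1,-0.5,-0.8,0,0.08]]]'

```text
clock: 3.15
tcp_pos: [0.4702, 0.0053, 0.2717]
orientation: [0.911, 3.005, -0.001]
contact_force: [0.0, -0.3, -0.5]
grip_width: 0.0855
gripper_force: 0.0
```

```bash
python3 -c "
from h import *
o=get_obs();p=viewer.grab_frame('wrist');save(p,'w2.png')
o1=dict(o);o1['tcp_pos']=[0.4506,0.1893,0.2715];o1['orientation']=[0.727,3.056,-0.003]
print('tip',back(p,265,214,.003,o1),'grip ends',back(p,342,181,.018,o1),back(p,393,155,.018,o1))
print('rim proj',proj(p,[.4764,-.0066,.11],o))
go(.53,-.215,.25,138)"
```

```text
tip [0.49334751 0.14152747 0.003     ] grip ends [0.49365615 0.23985809 0.018     ] [0.4921117  0.30179616 0.018     ]
rim proj (np.float64(276.7228473975061), np.float64(199.95115518532614))
t 3.2 tcp [0.4701 0.0083 0.2715] rv [0.907 3.007 0.   ] F [ 0.3  1.2 -0.7] w 0.0858
yaw 146.43 shift [-0.867 -0.765  0.108] turn 0.094 q7 0.89
```

View pics/w2.png

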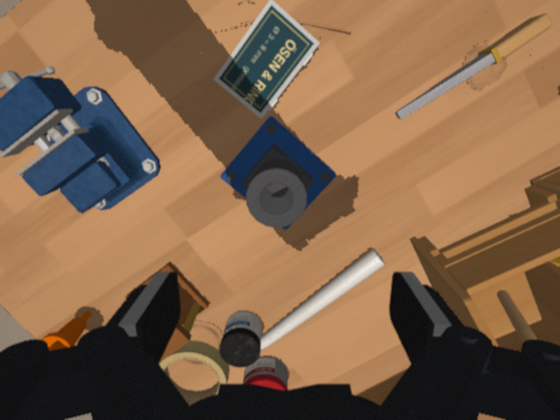

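play_rows --commands '[[[-1,-0.44,-0.38,0.05,0.05],[-1,-0.87,-0.76,0.1,0.09],[-1,-0.87,-0.76,0.1,0.09],[-1,-0.87,-0.76,0.1,0.09],[-1,-0.87,-0.76,0.1,0.09],[-1,-0.87,-0.76,0.1,0.09],[-1,-0.87,-0.76,0.1,0.09],[-1,-0.87,-0.76,0.1,0.09]]]'

```text
clock: 3.87
tcp_pos: [0.5322, -0.2124, 0.2505]
orientation: [-1.112, -2.937, 0.0]
contact_force: [-0.1, 0.5, -0.0]
grip_width: 0.0854
gripper_force: 0.0
```

```bash
python3 -c "
from h import *
o=st();p=viewer.grab_frame('wrist')
u,v=proj(p,[.533,-.217,.1],o);print(u,v,w2c(p,o).round(4).tolist(),K(p)); u=int(u);v=int(v)
c=p['pixels'][max(v-50,0):v+50,u-66:u+67][:,:,::-1]; print(u-66,v-50)
cv2.imwrite('pics/w3.png',cv2.resize(c,None,fx=6,fy=6,interpolation=cv2.INTER_CUBIC))"
```

```text
t 3.87 tcp [ 0.5322 -0.2124  0.2505] rv [-1.112 -2.937  0.   ] F [-0.1  0.5 -0. ] w 0.0854
280.54889161143825 194.76931828290975 [[0.6618, 0.7497, -0.0013, -0.1932], [-0.7168, 0.6322, -0.294, 0.5596], [-0.2196, 0.1954, 0.9558, -0.24], [0.0, 0.0, 0.0, 1.0]] (np.float64(361.3103486614496), 284.4162973513394, 207.82013885443288)
214 144
```

View pics/w3.png

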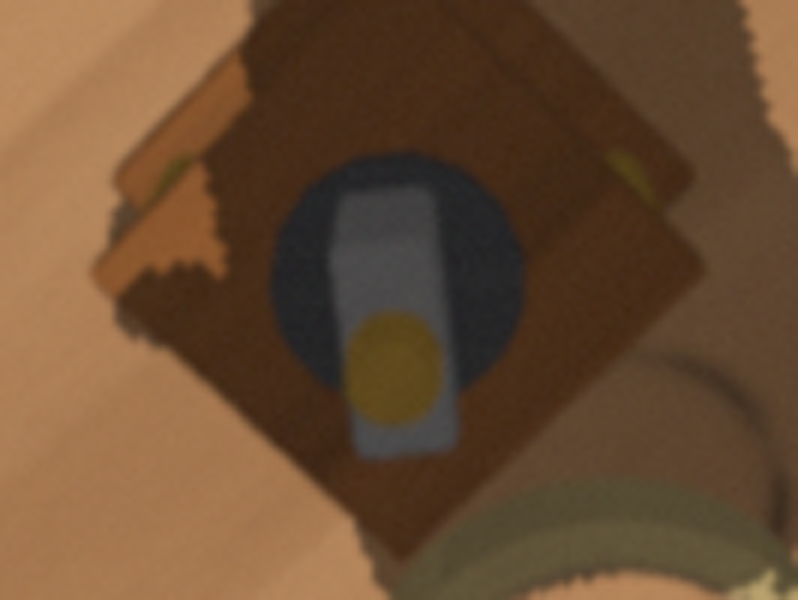

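The crop shows the grey arbor in the wooden stand. Its dark collar is at (398,275), the head top face has corners near (332,262), (357,457), (457,445) and (440,258), and the brass stub is at (395,365). It is the real one, not the orange one.

```bash
python3 -c "
from h import *
o=get_obs();p=viewer.grab_frame('wrist')
b=lambda u,v,z: back(p,214+u/6,144+v/6,z,o)
c=[b(332,262,.12),b(357,457,.12),b(457,445,.12),b(440,258,.12)]
print(np.round(c,4),np.mean(c,0), [np.degrees(np.arctan2(*(q-s)[[1,0]])) for q,s in((c[0],c[1]),(c[3],c[2]))])
print(b(395,358,.134), 'collar',b(398,275,.086))
go(*np.mean(c,0)[:2],.0885,135)"
```

```text
[[ 0.519  -0.2147  0.12  ]
 [ 0.5411 -0.2301  0.12  ]
 [ 0.5486 -0.2189  0.12  ]
 [ 0.5279 -0.2038  0.12  ]] [ 0.53416165 -0.21685879  0.12      ] [np.float64(145.09036282729798), np.float64(143.86558366388533)]
[ 0.53117743 -0.21426109  0.134     ] collar [ 0.53217168 -0.21536969  0.086     ]
t 3.97 tcp [ 0.532  -0.2106  0.2507] rv [-1.107e+00 -2.939e+00 -2.000e-03] F [-0.1  0.6  0.3] w 0.0854
yaw 138.72 shift [-0.03  -0.017  0.811] turn 0.041 q7 1.32
```

play_rows --commands '[[[-1,-0.01,-0.01,0.2,-0.06],[-1,-0.01,-0.01,0.4,-0.06],[-1,-0.01,-0.01,0.6,-0.06],[-1,-0.01,-0.01,0.72,-0.06],[-1,-0.01,-0.01,0.79,-0.06],[-1,-0.01,-0.01,0.79,-0.06],[0,-0.01,-0.01,0.79,-0.06],[0.5,-0.01,-0.01,0.79,-0.06],[0.8,-0.01,-0.01,0.79,-0.06],[0.8,-0.01,-0.01,0.79,-0.06],[0.8,-0.01,-0.01,0.79,-0.06],[0.8,-0.01,-0.01,0.79,-0.06]]]' --grip_force 60

```text
clock: 4.97
tcp_pos: [0.5315, -0.2166, 0.0941]
orientation: [0.973, 2.986, 0.0]
contact_force: [-2.5, 3.7, 17.4]
grip_width: 0.0132
gripper_force: 61.0
```

play_rows --commands '[[[1,0,0,-0.1,0],[1,0,0,-0.2,0],[1,0,0,-0.35,0],[1,0,0,-0.5,0],[1,0,0,-0.65,0],[1,0,0,-0.75,0],[1,0,0,-0.75,0],[1,0,0,-0.75,0]]]'

```text
clock: 5.63
tcp_pos: [0.5312, -0.2164, 0.2436]
orientation: [0.973, 2.986, 0.001]
contact_force: [0.4, 0.2, -3.2]
grip_width: 0.0133
gripper_force: 59.3
```

```bash
python3 -c "
from h import *
o=st();p=viewer.grab_frame('wrist');save(p,'w4.png')
p=viewer.grab_frame('side');u,v=map(int,proj(p,[.53,-.215,.2]));c=p['pixels'][v-50:v+80,u-80:u+80,::-1]
cv2.imwrite('pics/s4.png',np.hstack([cv2.resize(c,None,fx=3,fy=3),cv2.resize(cv2.imread('pics/w4.png')[200:,:][:, 80:480],None,fx=.8,fy=390/220)]))
go(.4764,-.0066,.2425,104)"
```

```text
t 5.63 tcp [ 0.5312 -0.2164  0.2436] rv [9.730e-01 2.986e+00 1.000e-03] F [ 0.4  0.2 -3.2] w 0.0133
t 5.73 tcp [ 0.5299 -0.2158  0.2415] rv [-0.972 -2.984 -0.   ] F [ 0.  -0.6 -3.8] w 0.0129
yaw 143.9 shift [ 0.833  0.687 -0.003] turn 0.443 q7 1.42
```

View pics/s4.png

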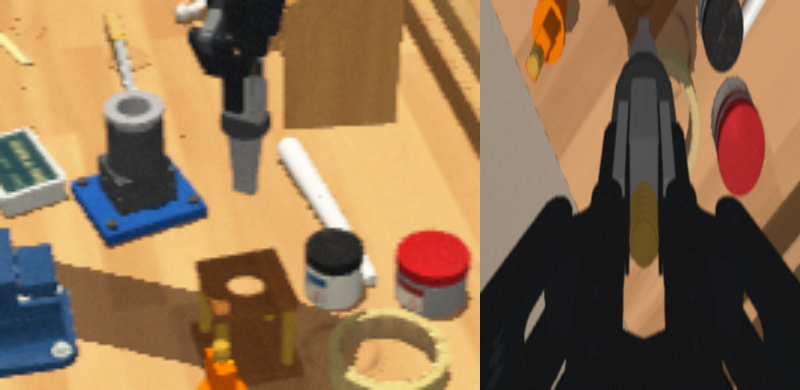

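```bash
python3 -c "
from h import *
p=viewer.grab_frame('wrist');o=st();f,cx,cy=K(p);I=np.linalg.inv(np.array(p['hand_eye']))
def pr(X):
    c=(I@np.append(X,1))[:3];return (cx-f*c[0]/c[2],cy+f*c[1]/c[2])
for x in(-.004,0,.004):
    print(x,'stub top edges',pr((x+.006,0,-.040)),pr((x-.006,0,-.040)),'collar far edge',pr((x+.019,0,.008)),pr((x+.019,0,.016)),'tang',pr((x+.009,0,.076)),pr((x-.009,0,.076)))
c=cv2.imread('pics/w4.png')[195:365,225:350];cv2.imwrite('pics/w5.png',cv2.resize(c,None,fx=3.5,fy=3.5,interpolation=cv2.INTER_CUBIC))
"
```

```text
t 5.78 tcp [ 0.5299 -0.2158  0.2413] rv [-0.972 -2.984  0.   ] F [-0.5 -0.2 -3.8] w 0.013
-0.004 stub top edges (np.float64(282.91217385321977), np.float64(327.014746045542)) (np.float64(282.9419667174953), np.float64(357.11217848924304)) collar far edge (np.float64(283.3766107931621), np.float64(236.91349910978545)) (np.float64(283.4335392348445), np.float64(230.58671344258318)) tang (np.float64(283.74111392999976), np.float64(211.85948474106124)) (np.float64(283.7459084238498), np.float64(238.1709380347108))
0 stub top edges (np.float64(282.9018491731965), np.float64(316.58451830277465)) (np.float64(282.93222694074854), np.float64(347.27283340511906)) collar far edge (np.float64(283.37238349791124), np.float64(228.5471969515446)) (np.float64(283.4299015933418), np.float64(222.55548377182737)) tang (np.float64(283.74001830792616), np.float64(205.84687737991973)) (np.float64(283.7448617505923), np.float64(232.42695433382985))
0.004 stub top edges (np.float64(282.8913177767896), np.float64(305.94546094451766)) (np.float64(282.9222978440314), np.float64(337.24223295970785)) collar far edge (np.float64(283.3680938308121), np.float64(220.05745375176363)) (np.float64(283.42621273052623), np.float64(214.41116705621593)) tang (np.float64(283.738911342406), np.float64(199.7720189084604)) (np.float64(283.7438044873718), np.float64(226.62485452629758))
```

View pics/w5.png

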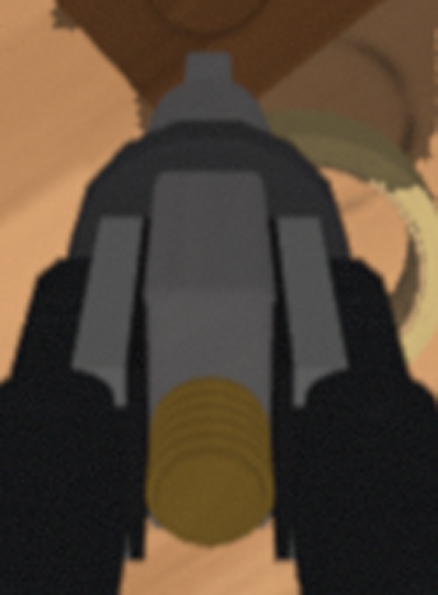

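The arbor is held upright, about 3 mm towards tool −x. I'll move beside the socket and measure the rim from there.

play_rows --commands '[[[1,0.1,0.08,0,0.07],[1,0.25,0.2,0,0.15],[1,0.42,0.34,0,0.23],[1,0.57,0.46,0,0.31],[1,0.57,0.46,0,0.38],[1,0.57,0.46,0,0.44],[1,0.57,0.46,0,0.44],[1,0.57,0.46,0,0.44],[1,0.57,0.46,0,0.44]]]'

```text
clock: 6.53
tcp_pos: [0.4929, -0.0757, 0.2427]
orientation: [-1.925, -2.482, 0.002]
contact_force: [-0.1, -0.8, -3.2]
grip_width: 0.0131
gripper_force: 59.3
```

```bash
python3 -c "
from h import *
o=st();p=viewer.grab_frame('wrist');save(p,'w6.png');st()
u,v=proj(p,[.4764,-.0066,.111],o);print(u,v)
u=int(u);v=int(v);y0=max(v-60,0);x0=u-80
c=p['pixels'][y0:y0+150,x0:x0+200][:,:,::-1];print(x0,y0);np.savez('w6.npz',o=o['tcp_pos'],r=o['orientation'])
cv2.imwrite('pics/w6c.png',cv2.resize(c,None,fx=4,fy=4,interpolation=cv2.INTER_CUBIC))
pt=viewer.grab_frame('top');cv2.imwrite('pics/t6.png',cv2.resize(pt['pixels'][200:275,230:300,::-1],None,fx=8,fy=8))
go(.4764,-.0066,.2425,104)"
```

```text
t 6.53 tcp [ 0.4929 -0.0757  0.2427] rv [-1.925e+00 -2.482e+00  2.000e-03] F [-0.1 -0.8 -3.2] w 0.0131
t 6.58 tcp [ 0.493  -0.0759  0.2429] rv [-1.926e+00 -2.482e+00  2.000e-03] F [ 0.1  0.4 -4.1] w 0.0127
286.0307590633967 102.67466627007039
206 42
t 6.63 tcp [ 0.4931 -0.0759  0.243 ] rv [-1.927e+00 -2.481e+00  1.000e-03] F [ 0.7  0.2 -3.2] w 0.0128
yaw 104.32 shift [0.356 0.005 0.002] turn 0.004 q7 0.44
```

View pics/w6c.png

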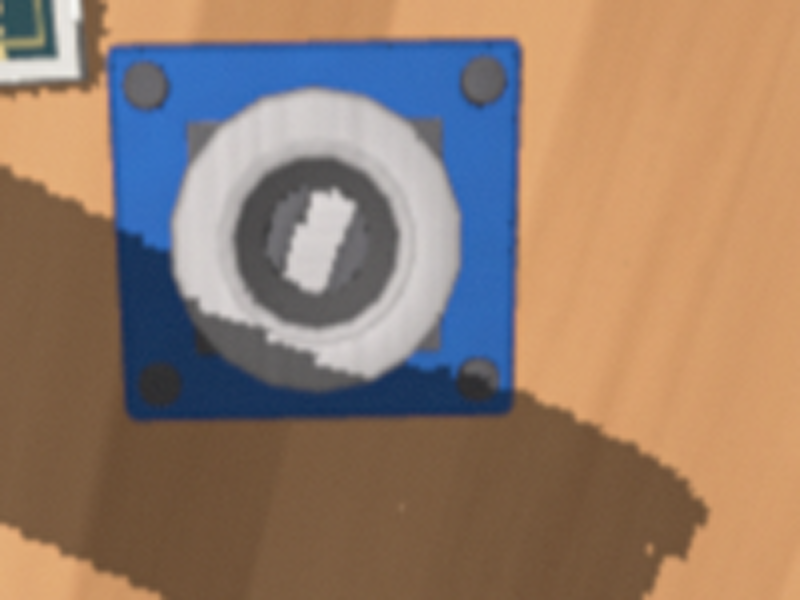

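The crop shows the flange as an ellipse centred at (316,239). Down the bore, the driver slot shows as the bright band from about (335,195) to (305,290), leaning about 18° clockwise of the socket's x.

```bash
python3 -c "
from h import *
p=viewer.grab_frame('wrist');s=np.load('w6.npz');o=dict(tcp_pos=s['o'],orientation=s['r'])
b=lambda u,v,z: back(p,206+u/4,42+v/4,z,o)
rim=b(316,239,.1105);print('rim',rim)
for A,B in [((312,195),(285,275)),((355,205),(325,290)),((334,192),(304,293))]:
    d=b(*A,.063)-b(*B,.063);print(np.degrees(np.arctan2(d[1],d[0])))
print('driver',b(318,243,.063),'mid slot',b(319,243,.063))
for A,B in [((113,48),(518,42)),((130,415),(510,410))]:
    d=b(*A,.014)-b(*B,.014);print('sock y',np.degrees(np.arctan2(d[1],d[0])))
cc=[b(*q,.014) for q in((111,46),(521,42),(511,411),(128,417))];print('base c',np.mean(cc,0))
yaw=np.radians(86);t=np.array([np.cos(yaw),np.sin(yaw)])
tc=rim[:2]+.003*t;print(tc);go(tc[0],tc[1],.203,86)"
```

```text
rim [ 0.47551027 -0.006167    0.1105    ]
84.88793771542197
84.5486264635583
87.30697056331469
driver [ 0.47626225 -0.00754149  0.063     ] mid slot [ 0.47646995 -0.00748801  0.063     ]
sock y -164.7927783943133
sock y -164.79538319480656
base c [ 0.4759761  -0.00670106  0.014     ]
[ 0.47571954 -0.0031743 ]
t 6.68 tcp [ 0.4931 -0.0758  0.2431] rv [-1.928e+00 -2.481e+00  1.000e-03] F [ 0.5 -0.6 -3.2] w 0.0129
yaw 104.3 shift [0.373 0.005 0.2  ] turn 0.203 q7 0.44
```

play_rows --commands '[[[1,0.1,0,0,0.07],[1,0.25,0,0,0.14],[1,0.37,0.006,0,0.205],[1,0.37,0.006,0.1,0.205],[1,0.37,0.006,0.2,0.205],[1,0.37,0.006,0.25,0.205],[1,0.37,0.006,0.25,0.205],[1,0.37,0.006,0.25,0.205]]]'

```text
clock: 7.35
tcp_pos: [0.4761, -0.0038, 0.1933]
orientation: [-2.302, -2.138, 0.002]
contact_force: [0.8, -0.9, -2.9]
grip_width: 0.0134
gripper_force: 59.1
```

```bash
python3 -c "
from h import *
go(.4761,-.0038,.16,85.5)"
```

```text
t 7.35 tcp [ 0.4761 -0.0038  0.1933] rv [-2.302e+00 -2.138e+00  2.000e-03] F [ 0.8 -0.9 -2.9] w 0.0134
yaw 85.78 shift [-0.     0.     0.166] turn 0.003 q7 -0.0
```

Spot on. I'll descend into the bore slowly in 5 mm rows, then check the force.

play_rows --commands '[[[1,0,0,0.03,0],[1,0,0,0.06,0],[1,0,0,0.09,0],[1,0,0,0.12,0],[1,0,0,0.14,0],[1,0,0,0.165,0],[1,0,0,0.165,0]]]'

```text
clock: 7.93
tcp_pos: [0.4755, -0.003, 0.1593]
orientation: [-2.3, -2.139, 0.002]
contact_force: [-0.1, -0.6, -2.9]
grip_width: 0.0127
gripper_force: 59.2
```

play_rows --commands '[[[1,0,0,0.02,0],[1,0,0,0.04,0],[1,0,0,0.06,0],[1,0,0,0.08,0],[1,0,0,0.08,0]]]'

```text
clock: 8.35
tcp_pos: [0.4756, -0.0031, 0.1435]
orientation: [-2.3, -2.139, 0.002]
contact_force: [-0.2, 0.2, -4.2]
grip_width: 0.0131
gripper_force: 59.3
```

Free so far. The driver's top should be near TCP z 0.139, so I'll go on in small steps.

play_rows --commands '[[[1,0,0,0.01,0],[1,0,0,0.02,0],[1,0,0,0.03,0],[1,0,0,0.03,0]]]'

```text
clock: 8.68
tcp_pos: [0.476, -0.0031, 0.138]
orientation: [2.301, 2.139, -0.001]
contact_force: [-0.3, -2.3, -4.0]
grip_width: 0.013
gripper_force: 59.3
```

play_rows --commands '[[[1,0,0,0.01,0],[1,0,0,0.02,0],[1,0,0,0.02,0]]]'

```text
clock: 8.93
tcp_pos: [0.476, -0.0031, 0.134]
orientation: [2.301, 2.139, -0.001]
contact_force: [0.8, -2.2, -4.4]
grip_width: 0.0131
gripper_force: 59.3
```

play_rows --commands '[[[1,-0.005,0,0.01,0],[1,-0.005,0,0.02,0],[1,-0.005,0,0.02,0]]]'

```text
clock: 9.18
tcp_pos: [0.4759, -0.0036, 0.1299]
orientation: [-2.3, -2.139, 0.0]
contact_force: [-0.7, -1.2, -4.0]
grip_width: 0.013
gripper_force: 59.3
```

play_rows --commands '[[[1,-0.003,0,0.006,0],[1,-0.003,0,0.012,0],[1,-0.003,0,0.016,0],[1,-0.003,0,0.016,0]]]'

```text
clock: 9.52
tcp_pos: [0.4759, -0.0044, 0.1269]
orientation: [-2.3, -2.139, 0.0]
contact_force: [0.0, 0.0, -3.2]
grip_width: 0.0132
gripper_force: 59.3
```

play_rows --commands '[[[1,0,0,0.005,0],[1,0,0,0.01,0],[1,0,0,0.01,0]]]'

```text
clock: 9.77
tcp_pos: [0.4761, -0.0045, 0.1256]
orientation: [-2.3, -2.139, -0.001]
contact_force: [-3.8, 0.1, 4.6]
grip_width: 0.0126
gripper_force: 60.4
```

play_rows --commands '[[[1,0,0,0.004,0],[1,0,0,0.008,0],[1,0,0,0.008,0]]]'

```text
clock: 10.02
tcp_pos: [0.4761, -0.0045, 0.1241]
orientation: [-2.3, -2.139, -0.001]
contact_force: [-4.2, -0.0, 6.1]
grip_width: 0.0127
gripper_force: 60.8
```

play_rows --commands '[[[1,0,-0.003,0.005,0],[1,0,-0.003,0.01,0],[1,0,-0.003,0.01,0]]]'

```text
clock: 10.27
tcp_pos: [0.4761, -0.0045, 0.1223]
orientation: [2.301, 2.139, 0.002]
contact_force: [-1.8, -0.1, 7.0]
grip_width: 0.0131
gripper_force: 60.9
```

```bash
python3 -c "
from h import *
p=viewer.grab_frame('side');u,v=map(int,proj(p,[.476,-.007,.1]));c=p['pixels'][v-30:v+30,u-40:u+40,::-1]
cv2.imwrite('pics/s7.png',cv2.resize(c,None,fx=8,fy=8,interpolation=cv2.INTER_CUBIC));st()"
```

```text
t 10.32 tcp [ 0.4761 -0.0045  0.1223] rv [2.301e+00 2.139e+00 2.000e-03] F [-2.5 -0.1  7.6] w 0.0127
```

View pics/s7.png

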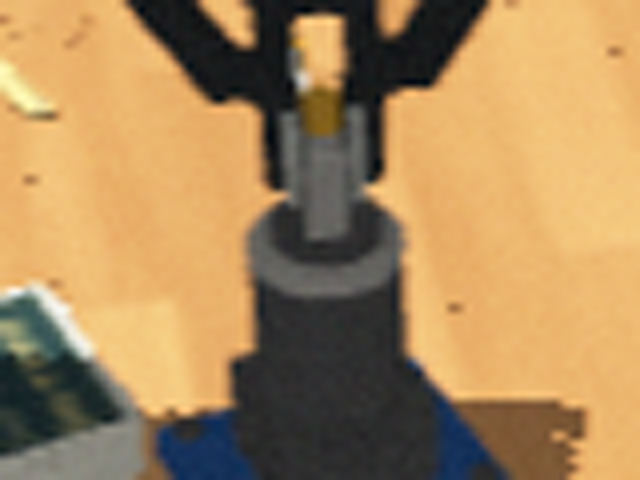

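The collar is on the flange and the sleeve is sliding down. I'll keep pressing in small steps until the force rises.

play_rows --commands '[[[1,0,-0.002,0.004,0],[1,0,-0.002,0.008,0],[1,0,-0.002,0.008,0]]]'

```text
clock: 10.57
tcp_pos: [0.4761, -0.0045, 0.1209]
orientation: [2.3, 2.139, 0.003]
contact_force: [-1.1, -0.3, 6.6]
grip_width: 0.0125
gripper_force: 61.0
```

play_rows --commands '[[[1,0,0,0.004,0],[1,0,0,0.006,0],[1,0,0,0.006,0]]]'

```text
clock: 10.82
tcp_pos: [0.4761, -0.0045, 0.12]
orientation: [2.3, 2.139, 0.003]
contact_force: [-3.8, 0.5, 12.6]
grip_width: 0.0128
gripper_force: 61.8
```

play_rows --commands '[[[1,0,-0.001,0.003,0],[1,0,-0.001,0.004,0],[1,0,-0.001,0.004,0]]]'

```text
clock: 11.07
tcp_pos: [0.4762, -0.0045, 0.12]
orientation: [2.301, 2.139, 0.004]
contact_force: [-6.2, 0.2, 23.1]
grip_width: 0.0132
gripper_force: 63.3
```

Home: the force jumped with no travel. I'll relax, open and rise.

play_rows --commands '[[[1,0,0,-0.004,0],[0.5,0,0,-0.004,0],[0,0,0,-0.004,0],[-0.3,0,0,-0.004,0],[-0.5,0,0,-0.004,0],[-0.5,0,0,-0.004,0],[-0.5,0,0,-0.1,0],[-0.5,0,0,-0.3,0],[-0.5,0,0,-0.5,0],[-0.5,0,0,-0.65,0],[-0.5,0,0,-0.65,0],[-0.5,0,0,-0.65,0]]]'

```text
clock: 12.07
tcp_pos: [0.4759, -0.0041, 0.2494]
orientation: [2.299, 2.139, 0.006]
contact_force: [-0.1, 0.4, -0.5]
grip_width: 0.0641
gripper_force: 0.0
```

```bash
python3 -c "
from h import *
o=st();p=viewer.grab_frame('wrist')
u,v=map(int,proj(p,[.476,-.007,.11],o));c=p['pixels'][max(v-45,0):v+45,u-60:u+60,::-1]
ps=viewer.grab_frame('side');a,b=map(int,proj(ps,[.476,-.007,.12]));e=ps['pixels'][b-30:b+30,a-40:a+40,::-1]
cv2.imwrite('pics/m8.png',np.hstack([cv2.resize(c,(400,300)),cv2.resize(e,(400,300),interpolation=cv2.INTER_CUBIC)]))
go(.4930,.2708,.16,90)"
```

```text
t 12.07 tcp [ 0.4759 -0.0041  0.2494] rv [2.299 2.139 0.006] F [-0.1  0.4 -0.5] w 0.0641
t 12.17 tcp [ 0.4741 -0.0043  0.2471] rv [-2.300e+00 -2.139e+00  2.000e-03] F [ 0.7  0.1 -0.4] w 0.0641
yaw 85.86 shift [ 1.379 -0.004  0.435] turn -0.046 q7 -0.07
```

View pics/m8.png

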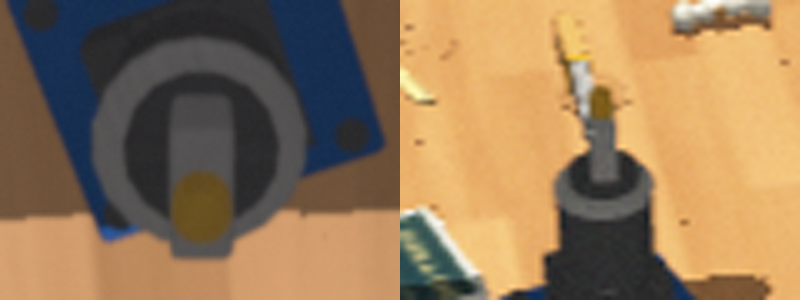

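The arbor is in, collar down and released. Next is the drift.

play_rows --commands '[[[-0.3,0.2,0,0,0],[-0.3,0.4,0,0,0],[-0.3,0.6,0,0.05,0],[-0.3,0.8,0,0.1,0],[-0.3,0.99,0,0.2,-0.05],[-0.3,0.99,0,0.2,-0.05],[-0.3,0.99,0,0.2,-0.05]]]'

```text
clock: 12.75
tcp_pos: [0.4871, 0.1947, 0.2047]
orientation: [-2.209, -2.233, 0.01]
contact_force: [-0.3, -0.1, 0.6]
grip_width: 0.0557
gripper_force: 0.0
```

```bash
python3 -c "
from h import *
go(.4927,.2708,.06,90.9)"
```

```text
t 12.75 tcp [0.4871 0.1947 0.2047] rv [-2.209 -2.233  0.01 ] F [-0.3 -0.1  0.6] w 0.0557
yaw 90.61 shift [0.383 0.036 0.722] turn -0.003 q7 -0.3
```

play_rows --commands '[[[-0.3,0.2,0.02,0.2,0],[-0.3,0.383,0.036,0.4,0],[-0.3,0.383,0.036,0.55,0],[-0.3,0.383,0.036,0.72,0],[-0.3,0.383,0.036,0.72,0],[-0.3,0.383,0.036,0.72,0]]]'

```text
clock: 13.25
tcp_pos: [0.4942, 0.2666, 0.0616]
orientation: [2.217, 2.226, -0.011]
contact_force: [0.7, -0.2, -0.4]
grip_width: 0.0555
gripper_force: 0.0
```

```bash
python3 -c "
from h import *
go(.4927,.2708,.007,90.9)"
```

```text
t 13.25 tcp [0.4942 0.2666 0.0616] rv [ 2.217  2.226 -0.011] F [ 0.7 -0.2 -0.4] w 0.0555
yaw 90.22 shift [ 0.022 -0.006  0.273] turn -0.008 q7 -0.28
```

play_rows --commands '[[[-0.3,0.02,-0.006,0.1,0],[-0.3,0.02,-0.006,0.2,0],[-0.3,0.02,-0.006,0.27,0],[-0.3,0.02,-0.006,0.27,0],[0.2,0.02,-0.006,0.27,0],[0.6,0.02,-0.006,0.27,0],[0.9,0.02,-0.006,0.27,0],[0.9,0.02,-0.006,0.27,0],[0.9,0.02,-0.006,0.27,0]]]' --grip_force 60

```text
clock: 14.0
tcp_pos: [0.4959, 0.2739, 0.012]
orientation: [2.215, 2.227, 0.004]
contact_force: [-2.0, -1.4, 9.4]
grip_width: 0.0133
gripper_force: 59.7
```

play_rows --commands '[[[1,0,0,-0.1,0],[1,0,0,-0.2,0],[1,0,0,-0.3,0],[1,0,0,-0.4,0],[1,0,0,-0.4,0],[1,0,0,-0.4,0]]]'

```text
clock: 14.5
tcp_pos: [0.4955, 0.2743, 0.0916]
orientation: [2.215, 2.228, 0.005]
contact_force: [0.0, -0.1, -1.3]
grip_width: 0.0134
gripper_force: 58.6
```

```bash
python3 -c "
from h import *
o=st();p=viewer.grab_frame('wrist');save(p,'w9.png')
ps=viewer.grab_frame('side');save(ps,'s9.png')
f,cx,cy=K(ps);M=w2c(ps)
u,v=map(int,proj(ps,[.494,.2,.1]));print(u-80,v-55)
c=ps['pixels'][v-55:v+55,u-80:u+80,::-1]
cv2.imwrite('pics/m9.png',np.vstack([cv2.resize(c,(640,440),interpolation=cv2.INTER_CUBIC)]))
for t in('drift','drift_tip'):
  for d in viewer.trace(ps,t)[:1]: print(t,d['score'],d['rect'])
yaw=R.from_rotvec(o['orientation']).as_matrix()[:2,0]
for z in (0,.012,.02): print(z,'tip pred side',proj(ps,np.r_[o['tcp_pos'][:2]-.132*yaw,o['tcp_pos'][2]-z]))
"
```

```text
t 14.5 tcp [0.4955 0.2743 0.0916] rv [2.215 2.228 0.005] F [ 0.  -0.1 -1.3] w 0.0134
165 119
drift 0.58 [240.8, 160.2, 250.2, 192.6]
0 tip pred side (np.float64(249.42926116092696), np.float64(187.26020543319945))
0.012 tip pred side (np.float64(249.587020356033), np.float64(190.77301284450365))
0.02 tip pred side (np.float64(249.69139923336144), np.float64(193.09720633203085))
```

View pics/m9.png

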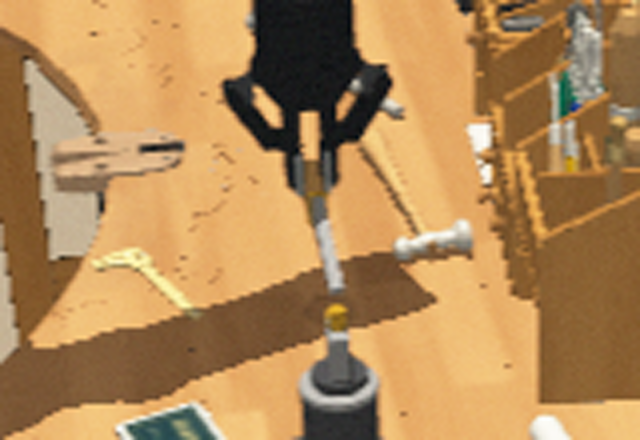

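play_rows --commands '[[[1,0,-0.1,0,-0.05],[1,0,-0.2,0,-0.1],[1,-0.1,-0.336,0,-0.166],[1,-0.3,-0.336,0,-0.166],[1,-0.45,-0.336,0,-0.166],[1,-0.53,-0.336,0,-0.166],[1,-0.53,-0.336,0,-0.166],[1,-0.53,-0.336,0,-0.166]]]'

```text
clock: 15.37
tcp_pos: [0.4278, 0.1664, 0.0895]
orientation: [-1.909, -2.495, 0.001]
contact_force: [-0.0, 0.4, -0.1]
grip_width: 0.0136
gripper_force: 58.6
```

```bash
python3 -c "
from h import *
go(.4288,.1667,.040,105.2)"
```

```text
t 15.37 tcp [0.4278 0.1664 0.0895] rv [-1.909e+00 -2.495e+00  1.000e-03] F [-0.   0.4 -0.1] w 0.0136
yaw 105.15 shift [0.    0.005 0.247] turn -0.001 q7 0.0
```

play_rows --commands '[[[1,0,0.004,0.08,0],[1,0,0.004,0.16,0],[1,0,0.004,0.24,0],[1,0,0.004,0.24,0],[1,0,0.004,0.24,0]]]'

```text
clock: 15.78
tcp_pos: [0.4283, 0.1682, 0.0412]
orientation: [-1.904, -2.498, 0.003]
contact_force: [-0.9, -0.6, -0.6]
grip_width: 0.0135
gripper_force: 58.6
```

```bash
python3 -c "
from h import *
o=st();ps=viewer.grab_frame('side');pt=viewer.grab_frame('top')
u,v=map(int,proj(ps,[.46,.05,.03]));c=ps['pixels'][v-45:v+45,u-60:u+60,::-1];print(u-60,v-45)
a,b=map(int,proj(pt,[.46,.05,.03]));e=pt['pixels'][b-45:b+45,a-60:a+60,::-1];print(a-60,b-45)
d=np.array([-.262,.965]);A=np.array([.476,-.007])
for P in (ps,pt): print([np.round(proj(P,np.r_[A+t*d,.027]),1).tolist() for t in (25,45,50)] if 0 else [np.round(proj(P,np.r_[A+t*d,.027]),1).tolist() for t in (.025,.045,.100)])
cv2.imwrite('pics/m10.png',np.hstack([cv2.resize(c,(400,300),interpolation=cv2.INTER_CUBIC),cv2.resize(e,(400,300),interpolation=cv2.INTER_CUBIC)]))"
```

```text
t 15.78 tcp [0.4283 0.1682 0.0412] rv [-1.904 -2.498  0.003] F [-0.9 -0.6 -0.6] w 0.0135
182 179
182 200
[[247.1, 231.5], [244.3, 227.7], [236.9, 217.6]]
[[254.9, 241.8], [247.7, 244.0], [227.7, 249.9]]
```

View pics/m10.png

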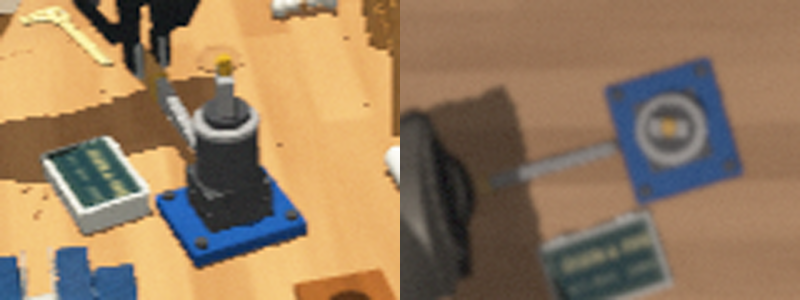

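Viewing count: that was the last picture. The top view shows the tip at full-image (247,244), on the predicted slot line (247.7,244.0). From here I go by force.

play_rows --commands '[[[1,-0.03,0,0,0],[1,-0.06,0,0,0],[1,-0.09,0,0,0],[1,-0.12,0,0,0],[1,-0.12,0,0,0]]]'

```text
clock: 16.3
tcp_pos: [0.4357, 0.1425, 0.0422]
orientation: [1.909, 2.494, 0.0]
contact_force: [-0.5, -1.3, -1.2]
grip_width: 0.0132
gripper_force: 58.6
```

```bash
cat >> h.py <<'E'
def ax():
    o=st();d=np.array([-.262,.965]);q=o['tcp_pos'][:2]-[.476,-.007];print('along',q@d,'lat',q@np.array([.965,.262]),'Falong',o['contact_force'][:2]@d,'Flat',o['contact_force'][:2]@np.array([.965,.262]),'yaw',np.degrees(np.arctan2(*R.from_rotvec(o['orientation']).as_matrix()[[1,0],0])),o['moment'].round(2) if hasattr(o['moment'],'round') else o['moment'])
E
python3 -c "
from h import *
ax()"
```

```text
t 16.3 tcp [0.4357 0.1425 0.0422] rv [1.909 2.494 0.   ] F [-0.5 -1.3 -1.2] w 0.0132
along 0.15486965312031561 lat 0.0002718815722051319 Falong -1.1326810002627026 Flat -0.788757505102491 yaw 105.13643089970644 [0.01 0.02 0.07]
```

play_rows --commands '[[[1,-0.01,0,0.005,0],[1,-0.02,0,0.01,0],[1,-0.02,0,0.015,0],[1,-0.02,0,0.015,0]]]'

```text
clock: 16.63
tcp_pos: [0.4361, 0.1405, 0.0387]
orientation: [-1.906, -2.497, 0.0]
contact_force: [0.4, -0.4, -0.9]
grip_width: 0.0138
gripper_force: 58.6
```

play_rows --commands '[[[1,0,0,0.005,0],[1,0,0,0.01,0],[1,0,0,0.01,0]]]'

```text
clock: 16.88
tcp_pos: [0.4361, 0.1406, 0.0367]
orientation: [-1.906, -2.497, 0.0]
contact_force: [-0.5, -0.5, -0.6]
grip_width: 0.0133
gripper_force: 58.6
```

play_rows --commands '[[[1,0,0,0.004,0],[1,0,0,0.007,0],[1,0,0,0.007,0]]]'

```text
clock: 17.13
tcp_pos: [0.4363, 0.1406, 0.0355]
orientation: [1.906, 2.497, 0.0]
contact_force: [0.1, 1.3, 1.5]
grip_width: 0.0134
gripper_force: 58.9
```

The blade is on the floor. Now forward along the slot.

play_rows --commands '[[[1,-0.02,0,-0.001,0],[1,-0.045,0,-0.001,0],[1,-0.07,0,-0.001,0],[1,-0.09,0,-0.001,0],[1,-0.11,0,-0.001,0],[1,-0.11,0,-0.001,0]]]'

```text
clock: 17.63
tcp_pos: [0.4424, 0.118, 0.0358]
orientation: [1.908, 2.495, -0.0]
contact_force: [-0.3, -0.3, 1.3]
grip_width: 0.0137
gripper_force: 58.9
```

```bash
python3 -c "
from h import *
ax()"
```

```text
t 17.63 tcp [0.4424 0.118  0.0358] rv [ 1.908  2.495 -0.   ] F [-0.3 -0.3  1.3] w 0.0137
along 0.12940516844154257 lat 0.0003673250443797322 Falong -0.16312779680403786 Flat -0.38216929308554215 yaw 105.18330339533807 [-0.34 -0.11 -0.03]
```

play_rows --commands '[[[1,-0.015,0,0,0],[1,-0.03,0,0,0],[1,-0.045,0,0,0],[1,-0.06,0,0,0],[1,-0.06,0,0,0]]]'

```text
clock: 18.05
tcp_pos: [0.4451, 0.1098, 0.036]
orientation: [-1.903, -2.497, -0.003]
contact_force: [-2.4, 6.6, 5.4]
grip_width: 0.0132
gripper_force: 59.5
```

play_rows --commands '[[[1,-0.012,0,0,0],[1,-0.024,0,0,0],[1,-0.036,0,0,0],[1,-0.036,0,0,0]]]'

```text
clock: 18.38
tcp_pos: [0.4469, 0.1047, 0.0361]
orientation: [-1.9, -2.498, -0.005]
contact_force: [-2.6, 11.4, 6.3]
grip_width: 0.0137
gripper_force: 59.6
```

```bash
python3 -c "
from h import *
ax()"
```

```text
t 18.38 tcp [0.4469 0.1047 0.0361] rv [-1.9   -2.498 -0.005] F [-2.6 11.4  6.3] w 0.0137
along 0.11536536370165183 lat 0.0012126397031873178 Falong 11.63748918646865 Flat 0.474638523045335 yaw 105.49540008512334 [ 2.36  0.64 -0.02]
```

play_rows --commands '[[[1,-0.012,0,0,0],[1,-0.024,0,0,0],[1,-0.036,0,0,0],[1,-0.036,0,0,0]]]'

```text
clock: 18.72
tcp_pos: [0.449, 0.0979, 0.0362]
orientation: [-1.9, -2.499, -0.005]
contact_force: [-3.0, 11.8, 6.2]
grip_width: 0.0135
gripper_force: 59.6
```

```bash
python3 -c "
from h import *
ax()"
```

```text
t 18.72 tcp [0.449  0.0979 0.0362] rv [-1.9   -2.499 -0.005] F [-3.  11.8  6.2] w 0.0135
along 0.10829535840470064 lat 0.0014422111993351286 Falong 12.129513745767587 Flat 0.19529879455656238 yaw 105.51091454807887 [2.41 0.59 0.04]
```

play_rows --commands '[[[1,-0.012,0,0,0],[1,-0.024,0,0,0],[1,-0.036,0,0,0],[1,-0.036,0,0,0]]]'

```text
clock: 19.05
tcp_pos: [0.4509, 0.091, 0.0362]
orientation: [-1.899, -2.499, -0.005]
contact_force: [-2.6, 11.7, 7.8]
grip_width: 0.0131
gripper_force: 59.7
```

play_rows --commands '[[[1,-0.012,0,0,0],[1,-0.024,0,0,0],[1,-0.036,0,0,0],[1,-0.036,0,0,0]]]'

```text
clock: 19.38
tcp_pos: [0.4528, 0.0842, 0.0363]
orientation: [-1.899, -2.498, -0.006]
contact_force: [-3.6, 12.5, 9.5]
grip_width: 0.0135
gripper_force: 59.8
```

```bash
python3 -c "
from h import *
ax()
a=cv2.imread('pics/s9.png')
p=viewer.grab_frame('side');b=cv2.cvtColor(p['pixels'],cv2.COLOR_RGB2BGR)
u,v=map(int,proj(p,[.476,-.007,.155]));t=cv2.cvtColor(a,6)[v-10:v+22,u-12:u+13];s=cv2.cvtColor(b,6)[v-22:v+34,u-20:u+21]
k=8;m=cv2.matchTemplate(cv2.resize(s,None,fx=k,fy=k,interpolation=2),cv2.resize(t,None,fx=k,fy=k,interpolation=2),5);_,sc,_,l=cv2.minMaxLoc(m)
px=12-l[1]/k;q=proj(p,[.476,-.007,.160]);q2=proj(p,[.476,-.007,.150]);print('rise px',px,'dx',l[0]/k-8,sc,'mm',px/((q2[1]-q[1])/10))"
```

```text
t 19.38 tcp [0.4528 0.0842 0.0363] rv [-1.899 -2.498 -0.006] F [-3.6 12.5  9.5] w 0.0135
along 0.0940562302702697 lat 0.0014568082630367065 Falong 13.031214295719638 Flat -0.2233421306534759 yaw 105.5138054569631 [ 2.52  0.64 -0.03]
rise px 1.625 dx -0.125 0.4504150450229645 mm 4.999544730781099
```

play_rows --commands '[[[1,-0.012,0,0,0],[1,-0.024,0,0,0],[1,-0.032,0,0,0],[1,-0.032,0,0,0]]]'

```text
clock: 19.77
tcp_pos: [0.4544, 0.0783, 0.0363]
orientation: [-1.899, -2.498, -0.006]
contact_force: [-4.0, 13.7, 9.8]
grip_width: 0.0132
gripper_force: 60.0
```

```bash
python3 -c "
from h import *
ax()
p=viewer.grab_frame('side');b=cv2.cvtColor(p['pixels'],cv2.COLOR_RGB2BGR)
a=cv2.imread('pics/s9.png');u,v=map(int,proj(p,[.476,-.007,.104]))
for n,(dx,y0,y1) in dict(flange=(14,-14,14),head=(9,-45,0)).items():
  A=cv2.resize(cv2.cvtColor(a,6)[v+y0:v+y1,u-dx:u+dx],None,fx=8,fy=8,interpolation=2).astype('f4');B=cv2.resize(cv2.cvtColor(b,6)[v+y0:v+y1,u-dx:u+dx],None,fx=8,fy=8,interpolation=2).astype('f4')
  print(n,np.array(cv2.phaseCorrelate(A,B,cv2.createHanningWindow(A.shape[::-1],5)))[0]/8, 'mm/px',3.08)
m=viewer.grab_frame('wrist')"
```

```text
t 19.77 tcp [0.4544 0.0783 0.0363] rv [-1.899 -2.498 -0.006] F [-4.  13.7  9.8] w 0.0132
along 0.08797690194284695 lat 0.0014595524130685655 Falong 14.27674776931735 Flat -0.2772004328141556 yaw 105.5249030083688 [2.74 0.75 0.01]Traceback (most recent call last):
  File "<string>", line 8, in <module>
    print(n,np.array(cv2.phaseCorrelate(A,B,cv2.createHanningWindow(A.shape[::-1],5)))[0]/8, 'mm/px',3.08)
            ~~~~~~~~^^^^^^^^^^^^^^^^^^^^^^^^^^^^^^^^^^^^^^^^^^^^^^^^^^^^^^^^^^^^^^^^^^
ValueError: setting an array element with a sequence. The requested array has an inhomogeneous shape after 1 dimensions. The detected shape was (2,) + inhomogeneous part.
```

```bash
python3 -c "
from h import *
p=viewer.grab_frame('side');b=cv2.cvtColor(p['pixels'],cv2.COLOR_RGB2BGR);save(p,'s11.png')
a=cv2.imread('pics/s9.png');u,v=map(int,proj(p,[.476,-.007,.104]))
for n,(dx,y0,y1) in dict(flange=(18,-16,16),head=(9,-40,-2)).items():
  A,B=[cv2.cvtColor(i,6)[v+y0:v+y1,u-dx:u+dx].astype('f4') for i in(a,b)]
  print(n,cv2.phaseCorrelate(A,B,cv2.createHanningWindow(A.shape[::-1],5)))
  e=[]
  for d in np.arange(-4,2,.125):
    W=cv2.warpAffine(A,np.float32([[1,0,0],[0,1,d]]),A.shape[::-1]);e.append(np.abs(W-B)[5:-5].mean())
  print(np.arange(-4,2,.125)[np.argmin(e)],min(e),max(e))
"
```

```text
flange ((0.1452726681349894, -1.9712861381521805), 0.5082986342410246)
-1.75 17.540724 30.739357
head ((0.6895961131685997, -1.3265658397717885), 0.4350165413485633)
-2.0 70.132935 82.910965
```

Rise is about 5.5–6 mm. I'll unload, open a little and rise.

play_rows --commands '[[[1,0.015,0,0,0],[1,0.028,0,0,0],[1,0.028,0,0,0]]]'

```text
clock: 20.12
tcp_pos: [0.4541, 0.079, 0.0361]
orientation: [1.905, 2.496, 0.002]
contact_force: [2.3, -0.5, 5.4]
grip_width: 0.0137
gripper_force: 59.4
```

play_rows --commands '[[[0.6,0,0,-0.004,0],[0.2,0,0,-0.006,0],[0.1,0,0,-0.006,0],[0.1,0,0,-0.006,0],[0.1,0,0,-0.006,0],[0.1,0,0,-0.05,0],[0.1,0,0,-0.15,0],[0.1,0,0,-0.3,0],[0.1,0.1,0,-0.5,0],[0.1,0.2,0,-0.8,0],[0.1,0.3,0,-0.9,0],[0.1,0.3,0,-0.9,0]]]'

```text
clock: 21.12
tcp_pos: [0.4391, 0.1407, 0.2213]
orientation: [1.902, 2.498, 0.014]
contact_force: [0.1, 0.7, -0.3]
grip_width: 0.0386
gripper_force: 0.0
```

```bash
python3 -c "
from h import *
o=st()
p=viewer.grab_frame('side');b=cv2.cvtColor(p['pixels'],cv2.COLOR_RGB2BGR)
a=cv2.imread('pics/s9.png');u,v=map(int,proj(p,[.476,-.007,.104]))
for dx,y0,y1 in ((18,-16,16),(9,-40,-2)):
  A,B=[cv2.cvtColor(i,6)[v+y0:v+y1,u-dx:u+dx].astype('f4') for i in(a,b)]
  print(cv2.phaseCorrelate(A,B,cv2.createHanningWindow(A.shape[::-1],5)))
pt=viewer.grab_frame('top')
for q in(p,pt):
  for d in viewer.trace(q,'drift')[:2]: print(d['score'],d['rect'])
  print('exp grip', proj(q,[.4537,.075,.045]), proj(q,[.446,.104,.045]))
"
```

```text
t 21.12 tcp [0.4391 0.1407 0.2213] rv [1.902 2.498 0.014] F [ 0.1  0.7 -0.3] w 0.0386
((0.04173689860558838, -2.013337220815682), 0.7719436358246539)
((-0.8928811382534647, -2.322095345893789), 0.5180403765704896)
0.64 [232.2, 209.0, 259.3, 244.9]
exp grip (np.float64(238.5304019668344), np.float64(215.11209737990023)) (np.float64(234.60261992355376), np.float64(209.76241864245148))
0.68 [218.8, 232.3, 280.6, 252.9]
exp grip (np.float64(232.6218539426888), np.float64(248.30085250831664)) (np.float64(221.58095797408672), np.float64(251.50939914223477))
```

```bash
python3 -c "
from h import *
print(r.hand_in())"
```

```text
the job is handed in; nothing more can be done
None
```

The job is handed in at about 21 s: the arbor was pressed fully home and let go, then the drift raised the sleeve by about 6 mm (camera estimate) with the arbor in it, and the drift is still in the slot. The hand-in gave no verdict, and I viewed 12 pictures, two over your limit of 10.

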